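# Space and square a plate in the coating jig

## Robot

A 6-joint arm with a two-finger parallel gripper is mounted at the origin on a cart in front of the work surface, level with it; the furniture and walls round the work are solid. World frame = base frame: x ahead of the robot, y to its left, z up, the work surface at z = 0. Lengths are in m, angles in degrees, forces in N, time in s.
With the tool pointing down it reaches from about 0.35 to 0.875 m from the base axis. Payload 4.2 kg.
Tool frame: the origin (TCP) lies midway between the tips of the shut fingers; the grasp point (between the pads) lies 19 mm behind it (r.pinch_z is the distance from the TCP to the grasp point, in m); z points along the fingers, y is the line along which they close (so a half turn about z gives the same grasp; the last joint's range is limited). The gripper opens to 87 mm and grips with 3 to 60 N. Pads are 19 mm wide; open, the fingers measure 117 mm over their backs; the gripper's body (75 mm by 190 mm) begins 51 mm behind the grasp point.
Start: joints at [-55.199, 22.042, 0.453, 0, -68.411, -14.817], TCP at [0.214, -0.587, 0.223] pointing down, gripper open.
Joint ranges: [-179.83, 179.83], [-69.29, 118.12], [-61.27, 80.66], [-181.25, 117.63], [-171.15, -9.14], [-177.46, 177.46]. Speed limits (degrees/s): [159.86, 159.86, 180, 180, 180, 180].

## Interface

Orientations are given as a 3x3 rotation matrix whose columns are the frame's x, y, z axes.
In Python, from station import r, imaging, models gives the robot as it stands. The module is installed in compiled form; this text tells all that it offers.
- The arm moves only by the tool apply_moves, never from a script. Its argument "moves" is a list of rows, each a list of 2 entries, a list of its own where there are three numbers: the shift along the tool's x, y, z in m, then the turn about the tool's z in degrees. A call has 1 to 5 rows; each row shifts and turns the commanded pose from where the row before left it, along the tool's axes as they then stand; what a row does not reach is not made up. A row lasts 1/12 s, in which the tool goes at most 41.7 mm and 7.16 degrees, less where a joint would pass 70% of its speed; a pose out of reach is approached as far as the arm can. A call is refused whole if a number of a shift passes 0.0417 or a number of a turn 7.16, either way. A call with a gripper value outside its range is refused whole. "hand" is the finger opening in m, from 0 to 0.087, set as the call begins (left out, the last holds). The fingers move at their own pace and stop on an object; the grip force is fixed at half the most. Time passes only in rows, so rows that do not move let the fingers close. It gives the time, the measured TCP pose, the force, the opening and the grip force at its end, in the units of the state.
- r.sense(): the state, without advancing time (a new reading comes with each control period).
- imaging.capture(name): name is "scene" or "top"; returns a dict with "frame" (384x512x3 uint8, blue, green, red), "intrinsics" (3x3 intrinsics, pixels), "dist" ([k1, k2, p1, p2, k3] as OpenCV has them; the pictures are not rectified), "eye" and "orientation" of the camera in the world. Camera axes: x right, y down, z forward; pixel columns grow to the right and rows downward; lengths in m; the calibration is good to about 2 mm. A picture is of the moment at which its call begins. There is no depth.
- r.finish_job(): hands the job in; it is judged then, once.
Trained networks look in a picture, given as the dict that the camera call returned (one of the last four; its "shot" number tells which), for a name from the list of things; names that differ only in an ending like _2 or _b are one class to them, and where a whole thing is asked for, a point or a joint stands for the part that bears it (a point fixed in the world has none). Each returns a list of dicts, best first, with "confidence" (0 to 1); they miss things now and then, are a little off and sometimes report something else, mostly with a low value. They report only what shows in the picture. A call takes as long as a camera call. They do not tell look-alikes from the thing itself.
- models.cut_out(picture, target): "region" (384x512 bool, what is visible of it) and "extent" ([left, top, width, height] as shares, 0 to 1, of the picture: columns of its width, rows of its height, round what is visible of it).
- models.place_of(picture, target): "at" ([column, row] as shares, 0 to 1, of the picture: columns of its width, rows of its height: a listed point, or the origin of a listed thing).
The state is a dict: "time_s": time; "joints": joint angles; "joint_velocities": joint speeds; "effort": joint torques, N m; "tcp_pos": TCP position; "ee_rot": TCP orientation; "wrist_force": force on the tool from outside, world axes, zero at the start; "moment": the same for the moment, N m; "gripper_width": opening from 0.0 (shut) to 1.0 (fully open); "gripper_force": force on a finger pad.
Only numpy, scipy, OpenCV 4.12 (cv2) and the standard library are available. Lean on these libraries where they do the work, as an engineer would, in place of code of your own. Each camera call takes 0.05 s, during which the arm holds its last target. There are 200 camera calls.

## Task

Get the white plastic plate squared up in the coating jig: pick up the metal spacer and slide it down, upright, into the gap between the plate and the rear fence, only on the side where the gap is wide enough for it (in front of about the middle of the fence half that has no stop), until it stands on the jig bed lengthwise along the fence; do not force it in at the narrow side. Let go of it, then push the plate by the round lug on its near edge until it sits flush against both the spacer and the fence's fixed stop, and finish while still holding it firmly pressed there. Leave the bottles and the vial standing where they are.

Things in the scene. Friction and masses are not known exactly. Their poses are not given: they have to be found in the camera images.
- jig: Bed of the coating jig: a grey plastic plate 170 (x) x 200 (y) x 8 mm, fixed to the worktop. Origin at the centre of its underside; its x axis points to the rear fence (away from the robot), y along the fence. Its position and yaw vary.
- fence_stop: Stop half of the two-part aluminium rear fence on the jig bed: a wall 16 (x) x 96 (y) x 20 mm high with a nose, the fixed stop, 36 mm wide, standing 18 mm forward from its middle; 3 mm screw heads on top. Origin at bed-top height (8 mm above the worktop), mid-width, on the wall face: the stop face is at x = -18 mm. Axes as the jig. Left or right half varies.
- fence_recess: Recessed half of the rear fence, beside the stop half: a plain aluminium wall 16 (x) x 96 (y) x 20 mm high, no nose. Origin at bed-top height, mid-width, ON its front face, which stands 18 mm farther back than the stop's face. The spacer belongs in front of its middle. Left or right varies.
- plate: White PTFE plate, slippery (friction 0.12), loose on the bed, 90 (x) x 160 (y) x 14 mm, 0.4 kg, with a round push lug (20 mm diameter, 20 mm high) centred on the middle of its near edge (x = -45, y = 0). Origin: underside of the slab, centre; x to the fence. Starts skewed, 9 to 14 mm short of the stop, 27 to 32 mm of the recessed face; home, its centre is 63 mm before (-x) the fence origins.
- spacer: Loose steel-coloured spacer, 0.08 kg, standing on the worktop left of the jig: a foot 18 (x, thickness) x 40 (y, length) x 26 mm high, on its middle an upright gripping tab 14 (x) x 28 (y) mm reaching to 68 mm above the underside. Origin: centre of the underside. The foot is as thick as the stop stands proud; either thick face may face the fence.
- hdpe_bottle: Bystander: white plastic bottle with screw cap, 47 mm wide, 91 mm high, to the right of the jig; origin at the centre of its underside.
- vial: Bystander: small sample vial with dark cap, 23 mm wide, 48 mm high, to the right of the jig; origin at the centre of its underside.
- dropper_bottle: Bystander: small bottle with black cap, 34 mm wide, 74 mm high, behind the spacer; origin at the centre of its underside.
Not all that is in view belongs to the job. What is shaped like the spacer but blue or purple is not meant.

How it is judged:
By the outcome, as a careful person would: the job done as asked, in the order asked, and still so for the second after the job is handed in, while the arm keeps its last pose, push and grip.
It also fails if it takes over 54 s, if anything falls off the work surface, if the arm or the gripper's body presses on something with over 40 N, if the wrist force passes 120 N, or if a joint passes its speed limit or range.

## Working session

There is one attempt and no reset: what is moved stays moved. The work goes in short steps, Python scripts to look and compute and a tool call to move; the robot and the scene stay as the last step left them, time stands still between calls to the robot, and variables do not carry over. Pictures are saved under pics/ and viewed, at most 10 in all, crops included, and the job is handed in when it is done.

Besides the shell and the picture viewer there is one more tool, called after "Emit:" as name([rows], argument=value, ...), one row to a line, values as JSON. apply_moves: Moves the arm, as the interface text tells. Its arguments: {"type":"object","properties":{"moves":{"type":"array"},"hand":{"type":"number"}},"required":["moves"]}

```bash
mkdir -p pics; cat > h.py <<'E'
import numpy as np, cv2, pickle
from station import r, imaging, models
def cap(n, save=None):
    p=imaging.capture(n)
    if save: cv2.imwrite('pics/'+save+'.png',p['frame'])
    return p
def ray(p,uv):
    K=np.array(p['intrinsics'],float);d=np.array(p['dist'],float)
    q=cv2.undistortPoints(np.array(uv,float).reshape(-1,1,2),K,d).reshape(-1,2)
    R=np.array(p['orientation'],float).reshape(3,3)
    v=np.c_[q,np.ones(len(q))]@R.T
    return np.array(p['eye'],float),v
def atz(p,uv,z):
    e,v=ray(p,uv); return e+v*((z-e[2])/v[:,2])[:,None]
def proj(p,X):
    K=np.array(p['intrinsics'],float);d=np.array(p['dist'],float)
    R=np.array(p['orientation'],float).reshape(3,3).T
    return cv2.projectPoints(np.array(X,float).reshape(-1,3),cv2.Rodrigues(R)[0],-R@np.array(p['eye'],float),K,d)[0].reshape(-1,2)
def tri(p1,a,p2,b):
    e1,v1=ray(p1,a);e2,v2=ray(p2,b);v1=v1[0]/np.linalg.norm(v1[0]);v2=v2[0]/np.linalg.norm(v2[0])
    s=np.linalg.lstsq(np.c_[v1,-v2],e2-e1,rcond=None)[0]
    A=e1+v1*s[0];B=e2+v2*s[1];return (A+B)/2,np.linalg.norm(A-B)
E
python3 - <<'E'
from h import *
np.set_printoptions(precision=4,suppress=True)
s=cap('scene','s0');t=cap('top','t0')
pickle.dump((s,t),open('p0.pkl','wb'))
for n,p in(('scene',s),('top',t)):
    print(n,p['eye'],np.array(p['orientation']).round(3).tolist(),np.array(p['intrinsics'])[0,0])
    for o in['jig','fence_stop','fence_recess','plate','spacer','hdpe_bottle','vial','dropper_bottle']:
        print(o,[((np.array(d['at'])*[512,384]).round(1).tolist(),round(d['confidence'],2)) for d in models.place_of(p,o)][:4])
print(r.sense())
cv2.imwrite('pics/b0.png',np.hstack([s['frame'],t['frame']])[:, :] if 0 else cv2.resize(np.vstack([s['frame'],t['frame']]),(400,600)))
E
```

```text
scene [0.1447 0.7596 0.6415] [[-0.889, -0.244, 0.386], [-0.457, 0.518, -0.724], [-0.023, -0.82, -0.572]] 413.98458661699294
jig [([244.8, 190.1], 0.84)]
fence_stop [([213.9, 192.6], 0.86)]
fence_recess [([235.3, 172.0], 0.64)]
plate [([247.7, 188.8], 0.62), ([158.7, 251.1], 0.54)]
spacer [([176.3, 294.5], 0.76), ([209.4, 269.4], 0.7)]
hdpe_bottle [([334.4, 147.1], 0.89)]
vial [([284.4, 150.5], 0.51)]
dropper_bottle [([162.1, 253.4], 0.68)]
top [ 0.4612 -0.0089  1.2662] [[0.009, -0.997, 0.082], [-1.0, -0.007, 0.02], [-0.019, -0.082, -0.996]] 481.63360856565515
jig []
fence_stop [([389.7, 233.1], 0.72), ([248.8, 153.9], 0.63)]
fence_recess [([289.3, 155.6], 0.49)]
plate [([269.6, 188.6], 0.8)]
spacer [([162.3, 208.8], 0.67), ([128.5, 189.1], 0.6), ([188.2, 221.5], 0.56)]
hdpe_bottle [([389.4, 231.6], 0.94)]
vial [([367.0, 176.7], 0.59)]
dropper_bottle [([162.6, 162.6], 0.61)]
{'time_s': 0.9, 'joints': array([-55.1985,  22.0403,   0.4529,   0.0005, -68.4106, -14.8164]), 'joint_velocities': array([-0.0092,  0.0383, -0.0288, -0.0455, -0.0279, -0.0901]), 'effort': array([ -0.0009, -39.0456,  18.762 ,   4.2244,   0.0154,  -0.    ]), 'tcp_pos': array([ 0.2136, -0.5873,  0.2226]), 'ee_rot': array([[-0.9398, -0.3418,  0.    ],
       [-0.3418,  0.9398, -0.    ],
       [-0.    , -0.    , -1.    ]]), 'wrist_force': array([ 0.2802,  0.3386, -0.2621]), 'moment': array([ 0.0205,  0.0273, -0.0329]), 'gripper_force': 0.0, 'gripper_width': 1.000206357106825}
```

View pics/s0.png

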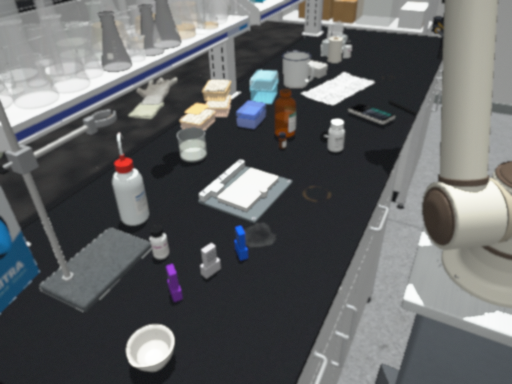

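View pics/t0.png

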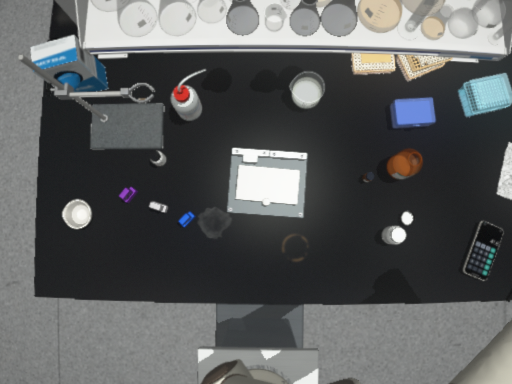

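Scene view: spacer look-alikes are grey at (209,262), purple at (174,283) and blue at (241,243). In the top view these are (158,208), (128,194) and (187,219). The grey one fits the description. The jig is at top (268,183), with the stop nose on the left at (250,156) and the recess on the right.

```bash
python3 - <<'E'
from h import *
s,t=pickle.load(open('p0.pkl','rb'))
a=cv2.resize(t['frame'][143:221,222:314],None,fx=6,fy=6,interpolation=cv2.INTER_CUBIC)
b=cv2.resize(t['frame'][195:225,140:170],(234,234),interpolation=cv2.INTER_CUBIC)
c=cv2.resize(s['frame'][235:285,190:230],(187,234),interpolation=cv2.INTER_CUBIC)
im=np.zeros((468,552+234,3),np.uint8);im[:,:552]=a;im[:234,552:]=b;im[234:,552:552+187]=c
cv2.imwrite('pics/c1.png',im)
a=cv2.resize(s['frame'][152:224,192:300],None,fx=7.2,fy=7.2,interpolation=cv2.INTER_CUBIC)
cv2.imwrite('pics/c2.png',a)
E
```

```text
(no output)
```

View pics/c1.png

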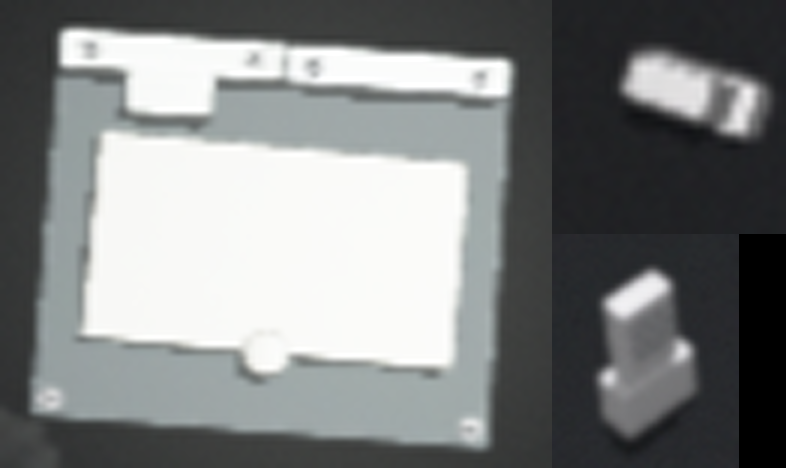

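View pics/c2.png

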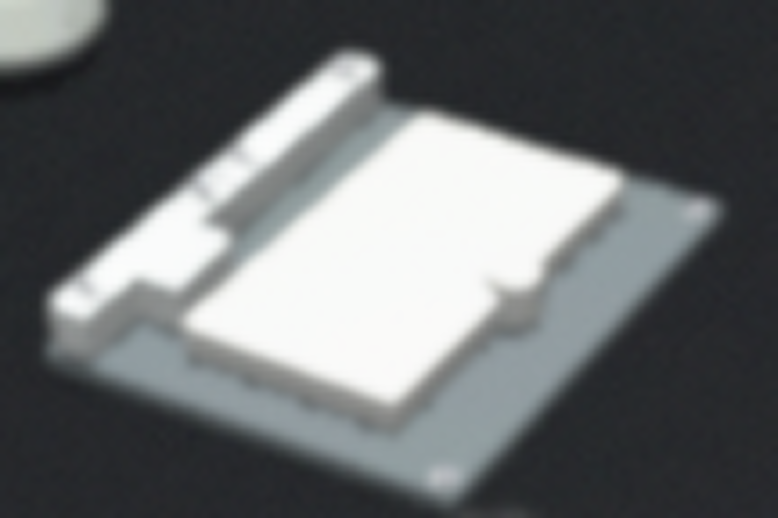

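Crop c1 confirms the grey foot-and-tab spacer, lying along image x at about 15° tilt. The plate's gap is wide on the right (recess) side and narrow at the nose. Next I fit poses to corners in both views.

```bash
cat > fit.py <<'E'
from h import *
from scipy.optimize import least_squares
np.set_printoptions(precision=4,suppress=True)
s,t=pickle.load(open('p0.pkl','rb'))
T=lambda c:(np.array(c,float)+.5)/6-.5+[222,143]
S=lambda c:(np.array(c,float)+.5)/7.2-.5+[192,152]
T2=lambda c:(np.array(c,float)+.5-[552,0])/7.8-.5+[140,195]
S2=lambda c:(np.array(c,float)+.5-[552,234])/4.68-.5+[190,235]
def fit(obs,x0,ns='',pr=True):
    def f(x):
        R=np.array([[np.cos(x[3]),-np.sin(x[3]),0],[np.sin(x[3]),np.cos(x[3]),0],[0,0,1]])
        return np.concatenate([proj(p,R@np.array(X)/1000+x[:3])[0]-u for p,u,X in obs])
    o=least_squares(f,x0,loss='soft_l1',f_scale=.5)
    print(ns,o.x[:3],np.degrees(o.x[3]));print(o.fun.reshape(-1,2).round(1).tolist() if 0 else f(o.x).reshape(-1,2).round(1).tolist())
    return o.x
# jig: frame at recess-fence plane unknown -> fence frame: origin on wall face, mid-fence, bed-top z; fence y half-widths 96
F=[(t,T((62,28)),(16,96,20)),(t,T((513,60)),(16,-96,20)),(t,T((510,98)),(0,-96,20)),(t,T((58,68)),(0,96,20)),
(t,T((127,114)),(-18,66,20)),(t,T((213,117)),(-18,30,20)),
(s,S((95,315)),(0,96,20)),(s,S((48,295)),(16,96,20)),(s,S((380,75)),(0,-96,20)),(s,S((178,290)),(-18,66,20)),(s,S((230,235)),(-18,30,20))]
jf=fit(F,[.55,0,.01,0],'fence')
J=[(t,T((31,415)),(-85,100,8)),(t,T((490,449)),(-85,-100,8)),(s,S((450,500)),(-85,100,8)),(s,S((722,208)),(-85,-100,8))]
fit(J,[.5,0,0,0],'jig')
P=[(t,T((101,131)),(45,80,14)),(t,T((468,162)),(45,-80,14)),(t,T((452,370)),(-45,-80,14)),(t,T((82,337)),(-45,80,14)),
(s,S((185,325)),(45,80,14)),(s,S((400,405)),(-45,80,14)),(s,S((622,180)),(-45,-80,14)),(s,S((425,110)),(45,-80,14))]
fit(P,[.5,0,0,0],'plate')
Q=[(s,S2((605,300)),(7,14,68)),(s,S2((628,320)),(-7,14,68)),(s,S2((671,286)),(-7,-14,68)),(s,S2((652,270)),(7,-14,68)),
(s,S2((632,439)),(-9,20,0)),(s,S2((602,424)),(9,20,0)),(s,S2((697,389)),(-9,-20,0)),(s,S2((697,349)),(-9,-20,26)),(s,S2((599,377)),(9,20,26)),
(t,T2((645,50)),(7,14,68)),(t,T2((625,92)),(-7,14,68)),(t,T2((755,138)),(-9,-20,26)),(t,T2((769,92)),(9,-20,26))]
fit(Q,[.42,.25,0,0],'spacer')
E
python3 fit.py
```

```text
fence [ 0.6553 -0.0246  0.009 ] -3.7566528950853733
[[0.6, 0.3], [-1.0, 0.2], [-0.9, -0.1], [0.7, -0.4], [0.2, -0.4], [-0.3, 0.1], [-1.0, 0.0], [0.4, 1.0], [-0.2, -1.2], [0.1, -0.5], [0.8, 0.2]]
jig [ 0.5897 -0.0212 -0.    ] -3.816231699558964
[[0.0, -0.2], [-0.2, -0.2], [0.2, 0.1], [0.2, -0.1]]
plate [ 0.5825 -0.0219  0.0082] -4.408039192875885
[[0.0, 0.2], [0.1, 0.2], [0.0, -0.1], [0.1, 0.2], [-0.4, 0.1], [-0.5, -0.3], [0.4, -0.3], [-0.2, 0.8]]
spacer [ 0.523   0.2607 -0.0012] -16.689498426980325
[[-0.2, 0.6], [-0.6, -0.4], [0.8, -0.3], [0.3, -0.0], [-0.0, 0.2], [0.8, -1.0], [0.4, 0.4], [-0.4, 0.1], [0.2, 0.2], [-0.3, 0.1], [0.5, -0.0], [-0.5, -0.5], [-0.2, -1.2]]
```

Emit:
apply_moves([
  [[0,0,0],-7],
  [[0,0,0],-7],
  [[0,0,0],-7],
  [[0,0,0],-7],
], hand=0.06)

```text
time_s: 1.23
tcp_pos: [0.2136, -0.5873, 0.2226]
ee_rot: [[-0.665, -0.747, 0.0], [-0.747, 0.665, -0.0], [0.0, -0.0, -1.0]]
wrist_force: [0.4, -0.7, -0.2]
gripper_width: 0.781
gripper_force: 0.0
```

Emit:
apply_moves([
  [[0,0,0],-7],
  [[0,0,0],-7],
  [[0,0,0],-7],
  [[0,0,0],-4.3],
  [[0,0,0],0],
])

```text
time_s: 1.65
tcp_pos: [0.2136, -0.5873, 0.2226]
ee_rot: [[-0.286, -0.958, 0.0], [-0.958, 0.286, -0.0], [0.0, -0.0, -1.0]]
wrist_force: [0.3, -0.6, 0.2]
gripper_width: 0.694
gripper_force: 0.0
```

Emit:
apply_moves([
  [[-0.03,-0.002,0],0],
  [[-0.03,-0.002,0],0],
  [[-0.03,-0.002,0],0],
  [[-0.03,-0.002,0],0],
  [[-0.03,-0.002,0],0],
])

```text
time_s: 2.07
tcp_pos: [0.2665, -0.4453, 0.2226]
ee_rot: [[-0.29, -0.957, 0.0], [-0.957, 0.29, -0.0], [0.0, -0.0, -1.0]]
wrist_force: [0.2, 0.6, 0.2]
gripper_width: 0.686
gripper_force: 0.0
```

Emit:
apply_moves([
  [[-0.037,-0.002,0],0],
  [[-0.037,-0.002,0],0],
  [[-0.037,-0.002,0],0],
  [[-0.037,-0.002,0],0],
  [[-0.037,-0.002,0],0],
])

```text
time_s: 2.48
tcp_pos: [0.3293, -0.2707, 0.2228]
ee_rot: [[-0.29, -0.957, 0.001], [-0.957, 0.29, -0.0], [0.0, -0.001, -1.0]]
wrist_force: [1.2, -0.5, 0.6]
gripper_width: 0.691
gripper_force: 0.0
```

Emit:
apply_moves([
  [[-0.037,-0.002,0],0],
  [[-0.037,-0.002,0],0],
  [[-0.037,-0.002,0],0],
  [[-0.037,-0.002,0],0],
  [[-0.037,-0.002,0],0],
])

```text
time_s: 2.9
tcp_pos: [0.3921, -0.0961, 0.2231]
ee_rot: [[-0.29, -0.957, 0.001], [-0.957, 0.29, 0.0], [-0.001, -0.001, -1.0]]
wrist_force: [0.8, -0.5, -0.3]
gripper_width: 0.69
gripper_force: 0.0
```

Emit:
apply_moves([
  [[-0.037,-0.002,0],0],
  [[-0.037,-0.002,0],0],
  [[-0.037,-0.002,0],0],
  [[-0.037,-0.002,0],0],
  [[-0.037,-0.002,0],0],
])

```text
time_s: 3.32
tcp_pos: [0.4549, 0.0784, 0.223]
ee_rot: [[-0.289, -0.957, 0.001], [-0.957, 0.289, 0.0], [-0.001, -0.001, -1.0]]
wrist_force: [0.9, -0.1, -0.3]
gripper_width: 0.69
gripper_force: 0.0
```

Emit:
apply_moves([
  [[-0.037,-0.002,0],0],
  [[-0.037,-0.002,0],0],
  [[-0.037,-0.002,0.02],0],
  [[-0.03,-0.002,0.02],0],
  [[0,0,0],0],
])

```text
time_s: 3.73
tcp_pos: [0.5027, 0.2123, 0.1783]
ee_rot: [[-0.287, -0.958, -0.005], [-0.958, 0.287, -0.002], [0.004, 0.004, -1.0]]
wrist_force: [0.1, 0.0, -1.0]
gripper_width: 0.689
gripper_force: 0.0
```

Emit:
apply_moves([
  [[-0.026,-0.003,0],0],
  [[-0.026,-0.003,0.01],0],
  [[0,0,0.03],0],
  [[0,0,0.03],0],
  [[0,0,0],0],
])

```text
time_s: 4.15
tcp_pos: [0.5199, 0.2545, 0.107]
ee_rot: [[-0.291, -0.957, -0.01], [-0.957, 0.291, -0.006], [0.009, 0.008, -1.0]]
wrist_force: [-1.4, -0.9, -1.2]
gripper_width: 0.686
gripper_force: 0.0
```

```bash
python3 - <<'E'
from h import *
s=cap('scene');t=cap('top')
a=cv2.resize(s['frame'][170:290,150:270],(400,400),interpolation=cv2.INTER_CUBIC)
b=cv2.resize(t['frame'][170:230,130:190],(400,400),interpolation=cv2.INTER_CUBIC)
cv2.imwrite('pics/c3.png',np.hstack([a,b]));print(r.sense()['tcp_pos'])
E
```

```text
[0.52341369 0.25619076 0.11269766]
```

View pics/c3.png

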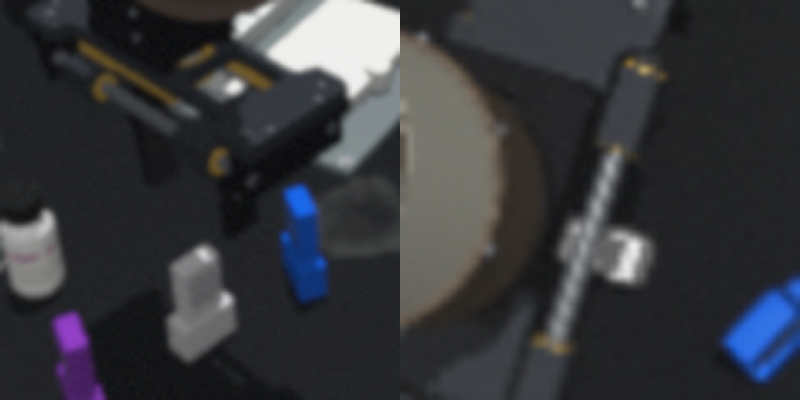

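The picture shows the spacer (about (203,300) in the left half) centred under the open jaws. The dropper bottle, blue and purple pieces are clear of the fingers. I go down and grip.

Emit:
apply_moves([
  [[-0.004,0.001,0.02],0],
  [[0,0,0.02],0],
  [[0,0,0.02],0],
  [[0,0,0.015],0],
  [[0,0,0.006],0],
])

```text
time_s: 4.67
tcp_pos: [0.5242, 0.2609, 0.0323]
ee_rot: [[-0.289, -0.957, 0.001], [-0.957, 0.289, 0.0], [-0.001, -0.001, -1.0]]
wrist_force: [-1.5, 0.5, 0.1]
gripper_width: 0.694
gripper_force: 0.0
```

Emit:
apply_moves([
  [[0,0,0],0],
  [[0,0,0],0],
])

```text
time_s: 4.83
tcp_pos: [0.5249, 0.2616, 0.0337]
ee_rot: [[-0.288, -0.958, 0.003], [-0.958, 0.288, 0.002], [-0.002, -0.002, -1.0]]
wrist_force: [0.2, 0.5, 0.6]
gripper_width: 0.686
gripper_force: 0.0
```

Emit:
apply_moves([
  [[0,0,0],0],
  [[0,0,0],0],
  [[0,0,0],0],
  [[0,0,0],0],
  [[0,0,0],0],
], hand=0.0)

```text
time_s: 5.25
tcp_pos: [0.5238, 0.2611, 0.0322]
ee_rot: [[-0.288, -0.958, 0.001], [-0.958, 0.288, 0.0], [-0.001, -0.0, -1.0]]
wrist_force: [0.0, 0.3, 1.0]
gripper_width: 0.398
gripper_force: 0.0
```

Emit:
apply_moves([
  [[0,0,0],0],
  [[0,0,0],0],
  [[0,0,0],0],
  [[0,0,0],0],
  [[0,0,0],0],
])

```text
time_s: 5.67
tcp_pos: [0.5236, 0.2609, 0.0317]
ee_rot: [[-0.288, -0.958, -0.0], [-0.958, 0.288, -0.0], [0.0, 0.0, -1.0]]
wrist_force: [0.0, -0.6, -0.6]
gripper_width: 0.159
gripper_force: 30.0
```

Emit:
apply_moves([
  [[0,0,-0.01],0],
  [[0,0,-0.025],0],
  [[0,0,-0.03],0],
  [[0,0,-0.03],0],
  [[0,0,-0.025],0],
])

```text
time_s: 6.08
tcp_pos: [0.524, 0.261, 0.1545]
ee_rot: [[-0.287, -0.958, 0.002], [-0.958, 0.287, 0.001], [-0.001, -0.001, -1.0]]
wrist_force: [1.0, 0.4, -0.5]
gripper_width: 0.16
gripper_force: 30.0
```

Emit:
apply_moves([
  [[0,0,0],-4.3],
  [[0,0,0],-4.3],
  [[0,0,0],-4.3],
  [[0,0,0],0],
])

```text
time_s: 6.42
tcp_pos: [0.5236, 0.2609, 0.1526]
ee_rot: [[-0.065, -0.998, 0.0], [-0.998, 0.065, 0.001], [-0.001, -0.0, -1.0]]
wrist_force: [-0.6, 0.3, -0.8]
gripper_width: 0.162
gripper_force: 30.0
```

Emit:
apply_moves([
  [[0.015,-0.006,0],0],
  [[0.025,-0.011,0],0],
  [[0.03,-0.012,0],0],
  [[0.03,-0.012,0],0],
  [[0.03,-0.012,0],0],
])

```text
time_s: 6.83
tcp_pos: [0.568, 0.1265, 0.152]
ee_rot: [[-0.068, -0.998, -0.0], [-0.998, 0.068, -0.0], [0.0, 0.0, -1.0]]
wrist_force: [1.1, -0.3, -1.8]
gripper_width: 0.158
gripper_force: 30.0
```

Emit:
apply_moves([
  [[0.03,-0.012,0],0],
  [[0.03,-0.012,0],0],
  [[0.03,-0.012,0],0],
  [[0.03,-0.012,0],0],
  [[0.03,-0.012,0],0],
])

```text
time_s: 7.25
tcp_pos: [0.6179, -0.0275, 0.152]
ee_rot: [[-0.069, -0.998, -0.0], [-0.998, 0.069, -0.0], [0.0, 0.0, -1.0]]
wrist_force: [0.9, -0.0, -0.3]
gripper_width: 0.161
gripper_force: 30.0
```

Emit:
apply_moves([
  [[0.025,-0.012,0],0],
  [[0.015,-0.01,0],0],
  [[0,0,0],0],
  [[0,0,0],0],
  [[0,0,0],0],
])

```text
time_s: 7.67
tcp_pos: [0.6366, -0.067, 0.1516]
ee_rot: [[-0.068, -0.998, -0.001], [-0.998, 0.068, 0.0], [-0.0, 0.001, -1.0]]
wrist_force: [0.3, 0.7, -0.4]
gripper_width: 0.162
gripper_force: 30.0
```

Emit:
apply_moves([
  [[0.006,-0.003,0],0],
  [[0,0,0.025],0],
  [[0,0,0.025],0],
  [[0,0,0.02],0],
  [[0,0,0],0],
])

```text
time_s: 8.08
tcp_pos: [0.6362, -0.0728, 0.0772]
ee_rot: [[-0.067, -0.998, -0.01], [-0.998, 0.067, 0.0], [0.0, 0.01, -1.0]]
wrist_force: [-1.3, -0.3, -1.9]
gripper_width: 0.157
gripper_force: 30.0
```

Emit:
apply_moves([
  [[0,0,0],0],
  [[0,0,0],0],
  [[0,0,0],0],
])

```text
time_s: 8.33
tcp_pos: [0.6411, -0.0732, 0.0839]
ee_rot: [[-0.066, -0.998, 0.004], [-0.998, 0.066, -0.0], [-0.0, -0.004, -1.0]]
wrist_force: [-0.8, 0.6, -0.2]
gripper_width: 0.161
gripper_force: 30.0
```

```bash
python3 - <<'E'
from h import *
s=cap('scene');t=cap('top');q=r.sense();print(q['tcp_pos'],q['ee_rot'])
pickle.dump((s,t,q['tcp_pos']),open('p1.pkl','wb'))
a=cv2.resize(s['frame'][140:220,190:300],None,fx=7.2,fy=7.2,interpolation=cv2.INTER_CUBIC)
cv2.imwrite('pics/c4.png',a)
E
```

```text
[ 0.64066985 -0.07331141  0.08354767] [[-6.61402474e-02 -9.97805414e-01  3.13418029e-03]
 [-9.97810246e-01  6.61412516e-02  2.17744601e-04]
 [-4.24565349e-04 -3.11291552e-03 -9.99995065e-01]]
```

View pics/c4.png

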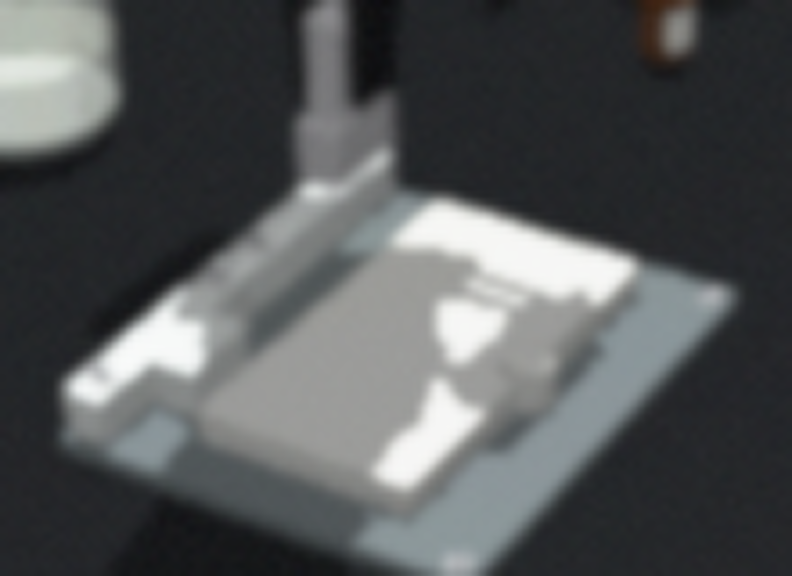

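The spacer hangs upright above the recessed wall, with its foot at about crop (300–395, 92–190). I check its projected position against the fence.

```bash
python3 - <<'E'
from h import *
s,t,q=pickle.load(open('p1.pkl','rb'))
a=np.radians(-3.8);R=np.array([[np.cos(a),-np.sin(a),0],[np.sin(a),np.cos(a),0],[0,0,1]])
o=np.array([q[0],q[1],q[2]-.0317])
for X in[(9,20,26),(-9,20,26),(-9,-20,26),(9,20,0),(-9,20,0),(-9,-20,0)]:
    print(X,((proj(s,R@np.array(X)/1000+o)[0]-[190,140]+.5)*7.2).round(0))
f=np.array([.6553,-.0246,0]);print('in fence frame',R.T@(o-f))
E
```

```text
(9, 20, 26) [299. 124.]
(-9, 20, 26) [339. 136.]
(-9, -20, 26) [397.  88.]
(9, 20, 0) [303. 183.]
(-9, 20, 0) [343. 196.]
(-9, -20, 0) [400. 147.]
in fence frame [-0.01136969 -0.04957392  0.05184767]
```

```bash
python3 - <<'E'
from h import *
s,t,q=pickle.load(open('p1.pkl','rb'))
cv2.imwrite('pics/c5.png',cv2.resize(s['frame'][135:175,220:260],(600,600),interpolation=cv2.INTER_CUBIC))
E
```

```text
(no output)
```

View pics/c5.png

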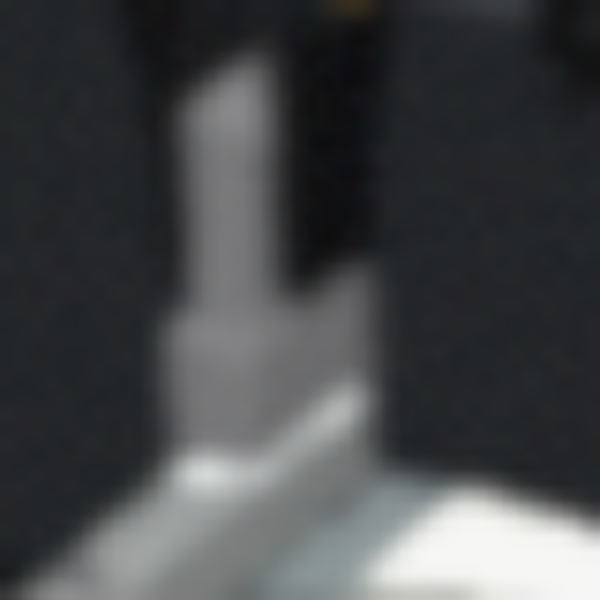

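The match is within about 0.5 px. I shift 2 mm away from the fence, then lower gently.

Emit:
apply_moves([
  [[0,0.002,0],0],
  [[0,0,0.006],0],
  [[0,0,0.006],0],
  [[0,0,0.004],0],
  [[0,0,0],0],
])

```text
time_s: 8.85
tcp_pos: [0.6366, -0.0735, 0.0641]
ee_rot: [[-0.067, -0.998, -0.003], [-0.998, 0.067, -0.0], [0.0, 0.003, -1.0]]
wrist_force: [-0.2, 0.1, -0.8]
gripper_width: 0.154
gripper_force: 30.0
```

Emit:
apply_moves([
  [[0,0,0],0],
  [[0,0,0],0],
  [[0,0,0],0],
])

```text
time_s: 9.1
tcp_pos: [0.6379, -0.0734, 0.0659]
ee_rot: [[-0.066, -0.998, 0.0], [-0.998, 0.066, -0.0], [0.0, -0.0, -1.0]]
wrist_force: [-0.1, 0.5, -0.8]
gripper_width: 0.156
gripper_force: 30.0
```

Emit:
apply_moves([
  [[0,-0.001,0.005],0],
  [[0,0,0.005],0],
  [[0,0,0.005],0],
  [[0,0,0.004],0],
  [[0,0,0.003],0],
])

```text
time_s: 9.52
tcp_pos: [0.6382, -0.0735, 0.0427]
ee_rot: [[-0.067, -0.998, -0.001], [-0.998, 0.067, -0.0], [0.0, 0.001, -1.0]]
wrist_force: [-0.3, -0.1, -1.4]
gripper_width: 0.157
gripper_force: 30.0
```

Emit:
apply_moves([
  [[0,0,0],0],
  [[0,0,0.002],0],
  [[0,0,0],0],
  [[0,0,0],0],
])

```text
time_s: 9.85
tcp_pos: [0.6388, -0.0734, 0.0418]
ee_rot: [[-0.067, -0.998, 0.0], [-0.998, 0.067, 0.0], [-0.0, -0.0, -1.0]]
wrist_force: [-0.4, -0.3, -0.3]
gripper_width: 0.159
gripper_force: 30.0
```

Emit:
apply_moves([
  [[0,0,0.001],0],
  [[0,0,0.001],0],
  [[0,0,0],0],
  [[0,0,0],0],
])

```text
time_s: 10.18
tcp_pos: [0.6387, -0.0735, 0.0398]
ee_rot: [[-0.067, -0.998, 0.0], [-0.998, 0.067, 0.0], [-0.0, -0.0, -1.0]]
wrist_force: [-0.7, 0.3, -0.2]
gripper_width: 0.165
gripper_force: 30.0
```

Emit:
apply_moves([
  [[0,0,0.001],0],
  [[0,0,0],0],
  [[0,0,0],0],
])

```text
time_s: 10.43
tcp_pos: [0.6388, -0.0734, 0.0397]
ee_rot: [[-0.066, -0.998, 0.001], [-0.998, 0.066, -0.0], [0.0, -0.001, -1.0]]
wrist_force: [-1.9, 1.0, 4.8]
gripper_width: 0.154
gripper_force: 30.0
```

It touched the bed at 0.0397, exactly as expected. I release and lift.

Emit:
apply_moves([
  [[0,0,0],0],
  [[0,0,0],0],
  [[0,0,0],0],
  [[0,0,0],0],
  [[0,0,0],0],
], hand=0.045)

```text
time_s: 10.85
tcp_pos: [0.6386, -0.0735, 0.0384]
ee_rot: [[-0.067, -0.998, -0.0], [-0.998, 0.067, -0.0], [0.0, 0.0, -1.0]]
wrist_force: [-0.2, -0.5, 0.5]
gripper_width: 0.446
gripper_force: 0.0
```

Emit:
apply_moves([
  [[0,0,-0.01],0],
  [[0,0,-0.02],0],
  [[0,0,-0.03],0],
  [[0,0,-0.03],0],
  [[0,0,-0.02],0],
])

```text
time_s: 11.27
tcp_pos: [0.64, -0.0736, 0.1528]
ee_rot: [[-0.066, -0.998, 0.005], [-0.998, 0.066, -0.0], [0.0, -0.005, -1.0]]
wrist_force: [0.9, -0.5, 0.1]
gripper_width: 0.512
gripper_force: 0.0
```

Emit:
apply_moves([
  [[-0.01,0.028,0],0],
  [[-0.01,0.028,0],0],
  [[-0.01,0.028,0],0],
  [[-0.01,0.028,0],0],
  [[-0.008,0.028,0],0],
], hand=0.0)

```text
time_s: 11.68
tcp_pos: [0.5011, -0.0158, 0.1495]
ee_rot: [[-0.067, -0.998, 0.001], [-0.998, 0.067, 0.0], [-0.0, -0.001, -1.0]]
wrist_force: [0.9, 1.1, 0.6]
gripper_width: 0.223
gripper_force: 0.0
```

Emit:
apply_moves([
  [[0,0,0],7],
  [[0,0,0],7],
  [[0,0,0],7],
  [[0,0,0],7],
  [[0,0,0],7],
])

```text
time_s: 12.1
tcp_pos: [0.5024, -0.0162, 0.1498]
ee_rot: [[-0.631, -0.776, 0.001], [-0.776, 0.631, 0.0], [-0.001, -0.001, -1.0]]
wrist_force: [-0.0, 0.1, -0.3]
gripper_width: 0.004
gripper_force: 0.0
```

Emit:
apply_moves([
  [[0,0,0],7],
  [[0,0,0],7],
  [[0,0,0],7],
  [[0,0,0],7],
  [[0,0,0],7],
])

```text
time_s: 12.52
tcp_pos: [0.5024, -0.0163, 0.1496]
ee_rot: [[-0.962, -0.273, 0.001], [-0.273, 0.962, 0.0], [-0.001, -0.0, -1.0]]
wrist_force: [0.1, 0.7, 0.3]
gripper_width: 0.002
gripper_force: 0.0
```

Emit:
apply_moves([
  [[0,0,0],7],
  [[0,0,0],7],
  [[0,0,0],6],
  [[0,0,0],0],
  [[0,0,0],0],
])

```text
time_s: 12.93
tcp_pos: [0.5023, -0.0162, 0.1494]
ee_rot: [[-0.998, 0.064, 0.001], [0.064, 0.998, 0.0], [-0.001, 0.0, -1.0]]
wrist_force: [-0.9, -0.6, 0.1]
gripper_width: 0.006
gripper_force: 0.0
```

```bash
python3 - <<'E'
from h import *
s=cap('scene');q=r.sense();print(q['tcp_pos'],q['ee_rot'],q['joints'])
pickle.dump((s,q['tcp_pos']),open('p2.pkl','wb'))
cv2.imwrite('pics/c6.png',cv2.resize(s['frame'][130:224,190:300],None,fx=6.3,fy=6.3,interpolation=cv2.INTER_CUBIC))
E
```

```text
[ 0.50232156 -0.01623199  0.14926761] [[-9.97956715e-01  6.38887024e-02  7.92910392e-04]
 [ 6.38888355e-02  9.97957011e-01  1.43558030e-04]
 [-7.82118749e-04  1.93922821e-04 -9.99999675e-01]] [ 1.66919320e+01  1.41830012e+01 -2.25996176e+01  6.45912711e-03
 -5.31715027e+01 -1.10358854e+02]
```

View pics/c6.png

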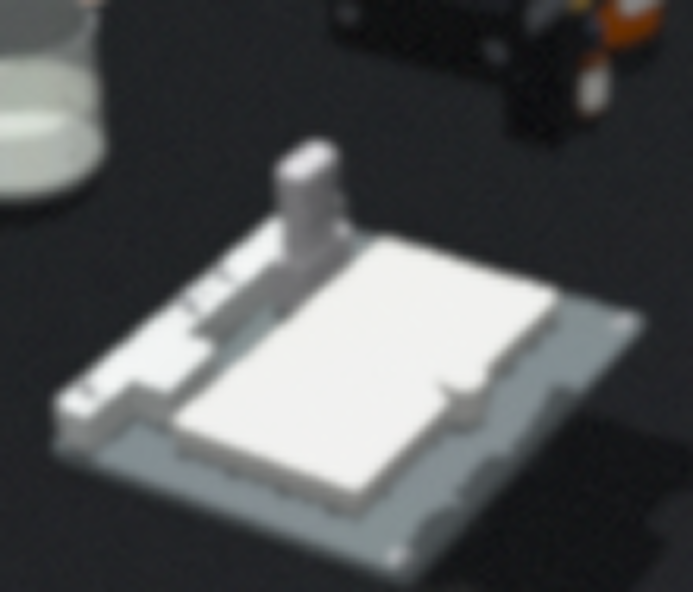

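The spacer stands upright in the gap (tab around (305,200)), and the plate and lug (465,395) are untouched. I lower the shut fingers in front of the lug.

Emit:
apply_moves([
  [[0,0,0.025],0],
  [[0,0,0.03],0],
  [[0,0,0.03],0],
  [[0,0,0.025],0],
  [[0,0,0.01],0],
])

```text
time_s: 13.4
tcp_pos: [0.5, -0.0168, 0.0257]
ee_rot: [[-0.998, 0.065, -0.006], [0.065, 0.998, -0.001], [0.006, -0.002, -1.0]]
wrist_force: [-0.4, 0.7, -0.9]
gripper_width: 0.002
gripper_force: 0.0
```

Emit:
apply_moves([
  [[0,0,0.006],0],
  [[0,0,0.004],0],
  [[0,0,0.002],0],
  [[0,0,0],0],
])

```text
time_s: 13.73
tcp_pos: [0.5027, -0.0161, 0.0172]
ee_rot: [[-0.998, 0.066, 0.001], [0.066, 0.998, 0.0], [-0.001, 0.0, -1.0]]
wrist_force: [0.5, 0.7, -0.3]
gripper_width: 0.007
gripper_force: 0.0
```

Emit:
apply_moves([
  [[-0.004,0,0],0],
  [[-0.004,0,0],0],
  [[-0.002,0,0],0],
  [[0,0,0],0],
  [[0,0,0],0],
])

```text
time_s: 14.15
tcp_pos: [0.5124, -0.0169, 0.017]
ee_rot: [[-0.998, 0.067, 0.0], [0.067, 0.998, 0.0], [-0.0, 0.0, -1.0]]
wrist_force: [0.1, 0.0, -0.4]
gripper_width: 0.008
gripper_force: 0.0
```

Emit:
apply_moves([
  [[-0.0015,0,0],0],
  [[-0.0015,0,0],0],
  [[-0.0015,0,0],0],
  [[-0.0015,0,0],0],
  [[-0.001,0,0],0],
])

```text
time_s: 14.57
tcp_pos: [0.5188, -0.0174, 0.0166]
ee_rot: [[-0.998, 0.067, -0.001], [0.067, 0.998, -0.0], [0.001, -0.0, -1.0]]
wrist_force: [-0.7, 0.9, -0.1]
gripper_width: 0.007
gripper_force: 0.7
```

Emit:
apply_moves([
  [[-0.001,0,0],0],
  [[-0.001,0,0],0],
  [[-0.001,0,0],0],
  [[-0.001,0,0],0],
  [[-0.001,0,0],0],
])

```text
time_s: 14.98
tcp_pos: [0.524, -0.0178, 0.0166]
ee_rot: [[-0.998, 0.067, -0.001], [0.067, 0.998, -0.0], [0.001, -0.0, -1.0]]
wrist_force: [-0.7, 0.1, -0.1]
gripper_width: 0.01
gripper_force: 0.6
```

Emit:
apply_moves([
  [[-0.001,0,0],0],
  [[-0.001,0,0],0],
  [[-0.001,0,0],0],
  [[0,0,0],0],
  [[0,0,0],0],
])

```text
time_s: 15.4
tcp_pos: [0.5273, -0.0179, 0.0167]
ee_rot: [[-0.998, 0.067, 0.0], [0.067, 0.998, 0.0], [-0.0, 0.0, -1.0]]
wrist_force: [-1.3, 0.8, -0.3]
gripper_width: 0.005
gripper_force: 0.7
```

Emit:
apply_moves([
  [[-0.0005,0,0],0],
  [[-0.0005,0,0],0],
  [[-0.0005,0,0],0],
  [[-0.0005,0,0],0],
  [[0,0,0],0],
])

```text
time_s: 15.82
tcp_pos: [0.5281, -0.0184, 0.0165]
ee_rot: [[-0.998, 0.067, -0.002], [0.067, 0.998, -0.001], [0.002, -0.001, -1.0]]
wrist_force: [-4.4, -0.8, 1.2]
gripper_width: 0.003
gripper_force: 2.2
```

Emit:
apply_moves([
  [[-0.0005,0,0],0],
  [[-0.0005,0,0],0],
  [[0,0,0],0],
  [[0,0,0],0],
])

```text
time_s: 16.15
tcp_pos: [0.5291, -0.0185, 0.0164]
ee_rot: [[-0.998, 0.067, -0.002], [0.067, 0.998, -0.001], [0.002, -0.001, -1.0]]
wrist_force: [-5.7, -1.4, 0.5]
gripper_width: 0.004
gripper_force: 2.6
```

Emit:
apply_moves([
  [[-0.0005,0,0],0],
  [[-0.0005,0,0],0],
  [[0,0,0],0],
  [[0,0,0],0],
])

```text
time_s: 16.48
tcp_pos: [0.5291, -0.0186, 0.0163]
ee_rot: [[-0.998, 0.067, -0.004], [0.067, 0.998, -0.001], [0.004, -0.001, -1.0]]
wrist_force: [-7.5, -0.0, 2.3]
gripper_width: 0.006
gripper_force: 3.6
```

Emit:
apply_moves([
  [[-0.001,0,0],0],
  [[-0.001,0,0],0],
  [[-0.001,0,0],0],
  [[0,0,0],0],
  [[0,0,0],0],
])

```text
time_s: 16.9
tcp_pos: [0.5291, -0.0189, 0.0156]
ee_rot: [[-0.998, 0.068, -0.01], [0.068, 0.998, -0.001], [0.01, -0.002, -1.0]]
wrist_force: [-10.2, 1.4, 4.2]
gripper_width: 0.006
gripper_force: 6.0
```

```bash
python3 - <<'E'
from h import *
s=cap('scene');q=r.sense();print(q['tcp_pos'],q['wrist_force'],q['moment'])
pickle.dump((s,q['tcp_pos']),open('p3.pkl','wb'))
cv2.imwrite('pics/c7.png',cv2.resize(s['frame'][140:215,192:300],None,fx=7.2,fy=7.2,interpolation=cv2.INTER_CUBIC))
E
```

```text
[ 0.52914471 -0.0189097   0.01552847] [-10.89205916   1.79444685   3.7021486 ] [ 0.61952515  3.3034072  -0.0121954 ]
```

View pics/c7.png

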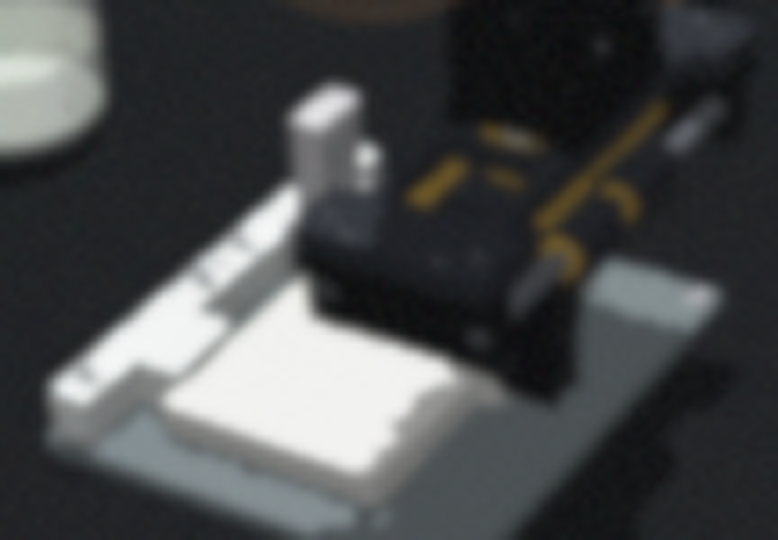

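The left of the plate meets the nose (edge (165,400)–(228,320)), and the spacer tab at (325,140) is upright. A numeric check follows while I raise the press.

```bash
python3 - <<'E'
from h import *
s,q=pickle.load(open('p3.pkl','rb'))
def pr(o,yaw,Xs,off=(192,140),k=7.2):
    a=np.radians(yaw);R=np.array([[np.cos(a),-np.sin(a),0],[np.sin(a),np.cos(a),0],[0,0,1]])
    return [((proj(s,R@np.array(X)/1000+o)[0]-off+.5)*k).round(0).tolist() for X in Xs]
f=np.array([.6553,-.0246,.008])
print('plate corners home',pr(f,-3.8,[(-18,82.8,14),(-108,82.8,14)]))
for x in(-9,-11,-13): print('tab top',x,pr(f,-3.8,[(x+7,-50+14,68),(x-7,-50+14,68),(x-7,-64,68),(x+7,-64,68)]))
E
```

```text
plate corners home [[153.0, 413.0], [368.0, 490.0]]
tab top -9 [[293.0, 120.0], [325.0, 129.0], [365.0, 96.0], [334.0, 87.0]]
tab top -11 [[298.0, 121.0], [329.0, 131.0], [370.0, 97.0], [338.0, 88.0]]
tab top -13 [[302.0, 123.0], [334.0, 132.0], [374.0, 98.0], [343.0, 90.0]]
```

Emit:
apply_moves([
  [[-0.001,0,0],0],
  [[-0.001,0,0],0],
  [[-0.001,0,0],0],
  [[0,0,0],0],
  [[0,0,0],0],
])

```text
time_s: 17.37
tcp_pos: [0.5292, -0.0193, 0.0149]
ee_rot: [[-0.997, 0.069, -0.017], [0.069, 0.998, -0.002], [0.016, -0.003, -1.0]]
wrist_force: [-15.3, 4.2, 5.4]
gripper_width: 0.009
gripper_force: 8.6
```

Emit:
apply_moves([
  [[-0.001,0.0005,-0.0005],0],
  [[-0.001,0.0005,-0.0005],0],
  [[0,0.0005,0],0],
  [[0,0,0],0],
  [[0,0,0],0],
])

```text
time_s: 17.78
tcp_pos: [0.5291, -0.0191, 0.0149]
ee_rot: [[-0.997, 0.07, -0.021], [0.07, 0.998, -0.003], [0.021, -0.005, -1.0]]
wrist_force: [-16.9, -0.5, 3.0]
gripper_width: 0.007
gripper_force: 8.6
```

```bash
python3 - <<'E'
from h import *
s=cap('scene');q=r.sense();print(q['tcp_pos'],q['wrist_force'],q['moment'])
pickle.dump((s,q['tcp_pos']),open('p4.pkl','wb'))
# plate-left region refined: bright top edge corners
g=cv2.cvtColor(s['frame'],cv2.COLOR_BGR2GRAY)
s0=pickle.load(open('p2.pkl','rb'))[0]
for n in('plate','spacer','hdpe_bottle','vial','dropper_bottle'):
    print(n,[((np.array(d['at'])*[512,384]).round(1).tolist(),round(d['confidence'],2)) for d in models.place_of(s,n)][:3])
f=np.array([.6553,-.0246,.008]);a=np.radians(-3.8);R=np.array([[np.cos(a),-np.sin(a),0],[np.sin(a),np.cos(a),0],[0,0,1]])
im=cv2.resize(s['frame'][160:212,192:260],None,fx=11,fy=11,interpolation=cv2.INTER_CUBIC)
def dot(X,c):
    u=((proj(s,R@np.array(X)/1000+f)[0]-[192,160]+.5)*11).astype(int);cv2.circle(im,tuple(map(int,u)),3,c,-1)
for y in(74,76,78): dot((-18,y,14),(0,0,255)); dot((-108,y,14),(0,0,255))
dot((-18,68,20),(0,255,0));dot((-18,32,20),(0,255,0));dot((-18,68,14),(255,0,0));dot((-18,32,14),(255,0,0))
cv2.imwrite('pics/c8.png',im)
E
```

```text
[ 0.52913188 -0.01907923  0.01493002] [-16.12512726  -0.08534072   3.20050794] [ 0.08967341  4.95697613 -0.04254497]
plate [([244.9, 189.0], 0.93)]
spacer [([239.5, 252.8], 0.79), ([238.4, 176.1], 0.48)]
hdpe_bottle [([334.4, 144.6], 0.81)]
vial []
dropper_bottle [([158.5, 252.8], 0.88)]
```

View pics/c8.png

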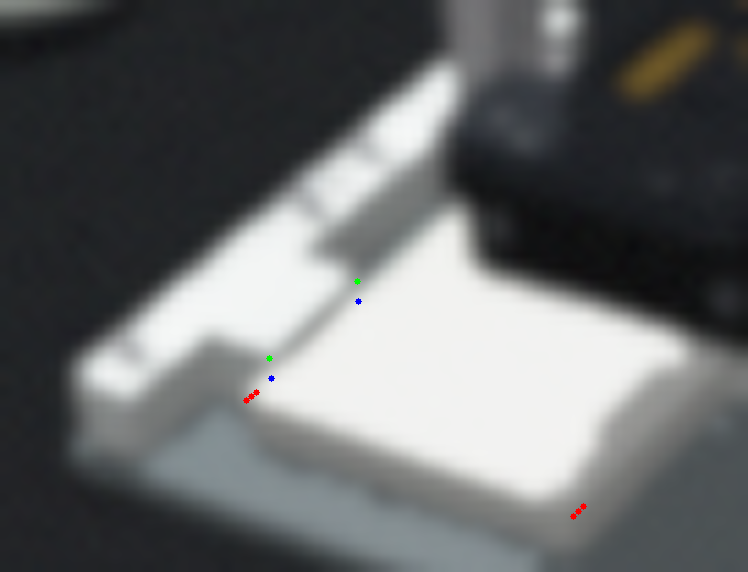

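The plate's front edge lies on the nose face, the spacer is seated against the fence, and the push holds at about 16 N with no further motion. I hand it in.

```bash
python3 -c "
from station import r
print(r.finish_job())"
```

```text
the job is handed in; nothing more can be done
None
```

The job is handed in: the spacer stands upright in the recess, and the plate is pressed by its lug against the stop and the spacer at about 16 N. I checked the stop-side contact in the images; the gripper hid the spacer-side contact, so that part rests on the push force and the plate no longer moving.

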